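# Monthly test of the kitchen safety switch

## Robot

A 7-joint arm with a two-finger parallel gripper is mounted at the origin on a cart in front of the work surface, level with it; the furniture and walls round the work are solid. World frame = base frame: x ahead of the robot, y to its left, z up, the work surface at z = 0. Lengths are in m, angles in degrees, forces in N, time in s.
With the tool pointing down it reaches from about 0.35 to 0.775 m from the base axis. Payload 3.1 kg.
Tool frame: the origin (TCP) lies on the centre line of the jaws, within the pads' length; the fingertips stand 17 mm ahead of it and the grasp point (between the pads) lies 2 mm behind it; z points along the fingers, y is the direction in which the jaws open and shut (so a half turn about z gives the same grasp; the last joint's range is limited). The gripper opens to 85 mm and grips with 20 to 120 N. Pads are 22 mm wide; open, the fingers measure 114 mm over their backs; the gripper's body (76 mm by 85 mm) begins 54 mm behind the grasp point. The pads swing forward as they close: fully open they stand 13 mm farther back than shut.
Start: joints at [-77.16, 17.813, 0.802, 86.603, -0.252, 75.585, -1.558], TCP at [0.144, 0.531, 0.248] pointing down, gripper open.
Joint ranges: [-154.91, 154.91], [-16.99, 109.72], [-72.82, 74.43], [7.12, 147.25], [-82.49, 262.49], [11.32, 116.49], [-174.64, 174.64]. Speed limits (degrees/s): [159.86, 159.86, 180, 180, 180, 180, 180].

## Interface

Orientations are given as a 3x3 rotation matrix whose columns are the frame's x, y, z axes.
In Python, from cell import readout, get_image, ctrl gives the robot as it stands.
- The arm moves only by the tool carry_out, never from a script. Its argument "motion" is a list that holds one entry, the list of rows, each a list of 7 numbers: the closure, from 0 (fully open) to 1 (shut), then the shift along the world's x, y, z in m, then the turn, a rotation vector about the world's x, y, z in rad. A call has 1 to 20 rows; each row shifts and turns the commanded pose from where the row before left it; what a row does not reach is not made up. A row lasts 1/8 s, in which the tool goes at most 62.5 mm and 10.7 degrees, less where a joint would pass 70% of its speed; a pose out of reach is approached as far as the arm can. A call is refused whole if a number of a shift passes 0.0625 or a number of a turn 0.188, either way. A call with a gripper value outside its range is refused whole. The fingers move at their own pace and stop on an object; "grip_force" is the grip in N (left out, the last holds). Time passes only in rows, so rows that do not move let the fingers close. It gives the time, the measured TCP pose, the force and the opening at its end, in the units of the state.
- readout.sense(): the state, without advancing time (a new reading comes with each control period).
- get_image(name): name is "scene" or "top" or "wrist"; returns a dict with "pixels" (384x512x3 uint8, blue, green, red), "z_map" (384x512 float32, m along the optical axis (not along the pixel's ray), 0 where there is no reading), "camera_matrix" (3x3 intrinsics, pixels), "T" (4x4, takes a point from camera to world coordinates). Camera axes: x right, y down, z forward; pixel columns grow to the right and rows downward; lengths in m; the calibration is good to about 2 mm. The wrist camera is an equidistant fisheye: a pixel r from the principal point sees the ray r / f radians off the axis. A picture is of the moment at which its call begins.
- ctrl.job_done(): hands the job in, once; it reports no verdict.
The state is a dict: "clock": time; "qpos": joint angles; "qvel": joint speeds; "effort": joint torques, N m; "tool_pos": TCP position; "tool_rot": TCP orientation; "contact_force": force on the tool from outside, world axes, zero at the start; "moment": the same for the moment, N m; "grip_width": opening from 0.0 (shut) to 1.0 (fully open).
Only numpy, scipy, OpenCV 4.12 (cv2) and the standard library are available. Lean on these libraries where they do the work, as an engineer would, in place of code of your own. Each camera call takes 0.05 s, during which the arm holds its last target. There are 200 camera calls.

## Task

Test the safety switch in the white power console: first draw the big striped chopping board, which leans in the way before the switch, out of the stack without toppling the two small boards behind it, and stand it centred in the empty dark steel board stand, leaning on its back rest. Then press the yellow test button until the blue lever drops, let the button go, and lift the lever back up until it stays up. Leave the jars, the salt shaker and the kettle as they stand.

Things in the scene. Friction and masses are not known exactly. Their poses are not given: they have to be found in the camera images.
- console: White power console fixed on the worktop, 235 mm wide (y), 205 high, x from -142 to +85 mm. Origin on the worktop; front faces its own -x. Left half (y 0 to +120): housing 90 high; before it a back rest 115 high, tilted 15 degrees back, on which the boards lean. Right half (y -115 to 0): the switch bay. A wooden floor with a 12 mm lip (top 41 high) runs along the front, x -142 to -85.
- switch_panel (a point): Middle of the flat panel in the switch bay, 146 mm along the slope (point x, up and to the back) by 116 wide (y); point z is the panel's normal, 35 degrees from vertical towards the console's front. It lies at x 0, y -57, z 92 mm of the console. Over it hangs a hood: roof from console x +15 to +85 mm, underside z 197, top z 205; side cheeks start at x +25.
- test_button_top (a point): Centre of the top of the yellow test button, 22 mm across, 14 mm proud of the sloping panel, in a black collar 32 across and 5 high; the point moves with the button. Its z axis is the panel normal, its x axis points up the slope; the button goes in along -z.
- test_button (a joint): How far the button is pressed: 0 out, 0.007 fully in (m). About 4 N are needed; at about 5 mm it trips the lever; it springs back by itself.
- reset_lever_tip (a point): Free end of the blue lever, 18 mm wide (across the slope), 8 thick, 50 mm to the right (console -y) of the button; the point moves with the lever. The lever stands 33 to 37 mm proud of the panel; its axis runs across the slope, 8 mm under the panel, 45 mm from this point, 8 mm farther up the slope than the button. Axes turn with the lever; at joint 0 they are as the panel's.
- reset_lever (a joint): Lever angle (rad): 0 up (on; leans 23 degrees up the slope from the panel normal), 0.8 dropped (tripped; leans 23 degrees down the slope). Snaps to either end past the middle (about 0.35); about 1 N at its tip moves it.
- big_board: Light wooden chopping board with two brown stripes, 12 thick (x) x 190 wide (y) x 175 high (z) mm, 0.2 to 0.35 kg, loose. Origin at the centre of its lower edge, z up along the board. It leans 15 degrees back on the two small boards, its top 60 mm higher than theirs, and hides the button and most of the switch bay.
- big_board_top (a point): Centre of the big board's upper edge; axes as the board's.
- small_board: Dark wooden board directly behind the big one, 12 x 115 x 115 mm (x, y, z), loose, leaning 15 degrees. Origin at the centre of its lower edge.
- marble_board: Marble board behind the dark one, 12 x 115 x 115 mm, loose, leaning 15 degrees on the console's back rest. Origin at the centre of its lower edge.
- stand: Empty dark steel board stand, 200 mm wide (y), fixed, left or right of the console. Origin on the worktop; front faces its own -x. Floor 46 mm from lip to back rest, falling 15 degrees to the back; lip 12 mm above the floor. Back rest 110 mm long, leaning 15 degrees back, its foot at x 0, z 14 mm: the board leans in it just as in the stack.
- stand_seat (a point): Point on the middle of the stand's floor, 10 mm before the back rest; axes as the stand's (level, z up, x to the back).
- kettle: White enamel kettle with a black handle, 194 x 231 x 234 mm, fixed, on the other side of the console than the stand. Origin at the centre of its foot.
- salt_shaker: Glass salt shaker with a grey cap, 44 across, 90 high mm, loose, to the right of the console's front. Origin at the centre of its foot.
- honey_jar: Amber honey jar with a yellow cap, 62 across, 118 high mm, loose, left of the console. Origin at the centre of its foot.
- spice_jar: Spice jar with a red cap, 45 across, 106 high mm, loose, right of the console. Origin at the centre of its foot.

How it is judged:
By the outcome, as a careful person would: the job done as asked, in the order asked, and still so for the second after the job is handed in, with the robot touching nothing.
It also fails if it takes over 58 s, if anything falls off the work surface, if the arm or the gripper's body presses on something with over 40 N, if the wrist force passes 120 N, or if a joint passes its speed limit or range.

## Working session

There is one attempt and no reset: what is moved stays moved. The work goes in short steps, Python scripts to look and compute and a tool call to move; the robot and the scene stay as the last step left them, time stands still between calls to the robot, and variables do not carry over. Pictures are saved under pics/ and viewed, about 8 in all and at most 12, crops included, and the job is handed in when it is done.

Besides the shell and the picture viewer there is one more tool, called after "Emit:" by a JSON object that holds its "api" and its "payload", one argument or row to a line. carry_out: Moves the arm, as the interface text tells. Its arguments: {"type":"object","properties":{"motion":{"type":"array","items":{"type":"array","items":{"type":"array","items":{"type":"number"}}}},"grip_force":{"type":"number"}},"required":["motion"]}

```bash
mkdir -p pics; ls
cat > h.py <<'E'
import numpy as np, cv2
from cell import readout, get_image, ctrl
def grab(n,f=None):
    d=get_image(n)
    if f: cv2.imwrite('pics/'+f,d['pixels'])
    return d
def cloud(d):
    K=d['camera_matrix'];z=d['z_map'];v,u=np.mgrid[:z.shape[0],:z.shape[1]]
    p=np.stack([(u-K[0,2])/K[0,0]*z,(v-K[1,2])/K[1,1]*z,z],-1)
    w=p@d['T'][:3,:3].T+d['T'][:3,3]; w[z==0]=np.nan
    return w
E
python3 - <<'E'
from h import *
a=grab('scene');b=grab('top')
np.savez('s0.npz',s=cloud(a),t=cloud(b),si=a['pixels'],ti=b['pixels'])
cv2.imwrite('pics/a.png',np.vstack([a['pixels'],b['pixels']])[:, :])
im=np.vstack([a['pixels'],b['pixels']]);cv2.imwrite('pics/a.png',cv2.resize(im,(400*1,600)))
cv2.imwrite('pics/s0.png',a['pixels']);cv2.imwrite('pics/t0.png',b['pixels'])
print(a['T'].round(3),b['T'].round(3));s=readout.sense();print(s['clock'],s['tool_rot'],s['contact_force'])
E
```

```text
pics
[[ 0.525 -0.524  0.67  -0.174]
 [-0.851 -0.319  0.418 -0.481]
 [-0.005 -0.79  -0.614  0.85 ]
 [ 0.     0.     0.     1.   ]] [[ 0.006 -0.991  0.134  0.465]
 [-1.    -0.004  0.017 -0.006]
 [-0.017 -0.134 -0.991  1.182]
 [ 0.     0.     0.     1.   ]]
0.1 [[-9.64900379e-01  2.62615740e-01 -4.82100976e-04]
 [ 2.62616168e-01  9.64898094e-01 -2.10151718e-03]
 [-8.67131782e-05 -2.15436224e-03 -9.99997676e-01]] [ 0.1882744  -0.15280633 -0.99139042]
```

View pics/s0.png

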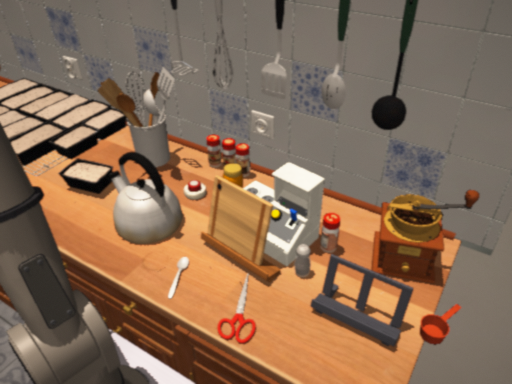

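View pics/t0.png

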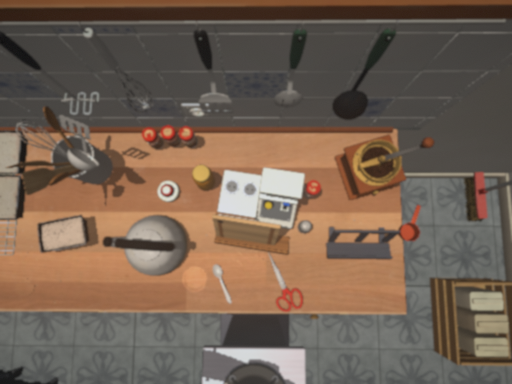

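The scene shows the board (240,220) leaning on the left, with the button (276,213) and lever (293,215) beside it, the shaker at (303,260) and the stand at (360,300). In the top view the console is at (262,205) and the stand at (358,243).

Run:
```python
from h import *
D=np.load('s0.npz')
a=cv2.resize(D['si'][155:345,195:420],None,fx=3.4,fy=3.1)[:590,:]
t=cv2.resize(D['ti'][160:265,205:400],None,fx=4,fy=4)
cv2.imwrite('pics/c.png',np.vstack([cv2.resize(a,(620,360)),cv2.resize(t,(440,237)) if 0 else cv2.resize(np.hstack([t]),(620,240))]))
def plane(P,m,n):
    P=P[m];P=P[~np.isnan(P).any(1)]
    for _ in range(4):
        c=np.median(P,0) if _==0 else P.mean(0);u,s,v=np.linalg.svd(P-c);nn=v[2];r=(P-c)@nn;P=P[abs(r)<max(.003,2*r.std())]
    if nn[2]<0: nn=-nn
    print(n,len(P),'c',c.round(4),'n',nn.round(4),'az',np.degrees(np.arctan2(nn[1],nn[0])).round(2),'tilt',np.degrees(np.arccos(nn[2])).round(2),'rms',r.std().round(4))
    return c,nn,P
def box(sh,u0,u1,v0,v1):
    m=np.zeros(sh,bool);m[v0:v1,u0:u1]=1;return m
s,t=D['s'],D['t']
sh=s.shape[:2]
c,n,P=plane(s,box(sh,220,262,195,250),'board')
# all scene points on board plane
def ext(W,c,n,tol=.004,r=.25):
    d=abs((W-c)@n);m=(d<tol)&(np.linalg.norm(W-c,axis=-1)<r);Q=W[m]
    h=np.array([n[1],-n[0],0]);h/=np.linalg.norm(h);up=np.cross(h,n);up*=np.sign(up[2])
    a=(Q-c)@h;b=(Q-c)@up
    print(' horiz dir',h.round(3),'up',up.round(3),np.percentile(a,[0,1,2,50,98,99,100]).round(4),np.percentile(b,[0,1,2,50,98,99,100]).round(4))
ext(s,c,n,r=.14)
plane(s,box(sh,285,315,172,182),'roof');
w=t;m=(abs(w[...,2]-.205)<.006)&(w[...,0]<.9)&(abs(w[...,1])<.3)&box(sh,215,310,160,230)
Q=w[m];print('roof pts',len(Q),Q.mean(0));print(cv2.minAreaRect((Q[:,:2]*1000).astype(np.float32)))
# stand
m=box(sh,322,398,222,262)
Q=t[m];hh=Q[:,2];
for lo,hi in((.012,.03),(.03,.06),(.06,.09),(.095,.13)):
    q=Q[(hh>lo)&(hh<hi)];print(lo,len(q),q.mean(0).round(4) if len(q) else '',cv2.minAreaRect((q[:,:2]*1000).astype(np.float32)) if len(q)>3 else '')
for v in range(222,264,2): print(v,[tuple((t[v,u]*1000).round().astype(int)) for u in (340,358,376)])
```

```text
board 2134 c [0.5031 0.009  0.1085] n [-0.9524  0.1493  0.2657] az 171.09 tilt 74.59 rms 0.0013
 horiz dir [0.155 0.988 0.   ] up [ 0.262 -0.041  0.964] [-0.1091 -0.0814 -0.0801  0.005   0.1023  0.1052  0.1088] [-0.1178 -0.0901 -0.0885  0.0027  0.0849  0.0861  0.0878]
roof 278 c [ 0.6346 -0.0857  0.2045] n [0.01   0.0101 0.9999] az 45.26 tilt 0.82 rms 0.0011
roof pts 1063 [ 0.63802375 -0.07474378  0.20507472]
((638.565673828125, -74.79150390625), (115.76996612548828, 70.21208190917969), 81.44700622558594)
0.012 939 [ 0.4573 -0.3256  0.0205] ((477.9443359375, -326.80059814453125), (97.42821502685547, 200.22311401367188), 0.47436001896858215)
0.03 215 [ 0.4528 -0.3265  0.0402] ((463.3797607421875, -325.85040283203125), (67.58465576171875, 196.779541015625), 0.23055493831634521)
0.06 77 [ 0.4972 -0.3258  0.0751] ((498.12860107421875, -326.2788391113281), (8.74326229095459, 190.34292602539062), 0.2589256465435028)
0.095 241 [ 0.5093 -0.3225  0.1156] ((508.1905517578125, -325.8453674316406), (189.3532257080078, 13.081007957458496), 89.11824798583984)
222 [(np.int64(543), np.int64(-278), n
[... 2314 characters left out ...]
int64(-271), np.int64(23)), (np.int64(442), np.int64(-328), np.int64(20)), (np.int64(442), np.int64(-383), np.int64(24))]
256 [(np.int64(435), np.int64(-268), np.int64(35)), (np.int64(436), np.int64(-322), np.int64(39)), (np.int64(436), np.int64(-379), np.int64(34))]
258 [(np.int64(429), np.int64(-271), np.int64(20)), (np.int64(429), np.int64(-326), np.int64(24)), (np.int64(430), np.int64(-381), np.int64(30))]
260 [(np.int64(422), np.int64(-275), np.int64(4)), (np.int64(422), np.int64(-334), np.int64(-5)), (np.int64(423), np.int64(-389), np.int64(2))]
262 [(np.int64(416), np.int64(-274), np.int64(3)), (np.int64(416), np.int64(-332), np.int64(1)), (np.int64(416), np.int64(-390), np.int64(0))]
```

View pics/c.png

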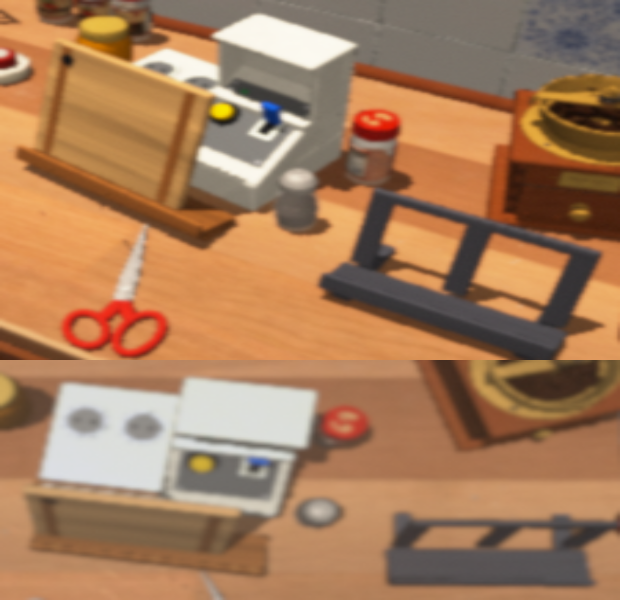

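The crop shows the board in front, the yellow button and blue lever (up) in the bay, the shaker beside it, and the empty stand standing square.

```bash
cat >> h.py <<'E'
from scipy.spatial.transform import Rotation as Ro
yaw=np.radians(-8.8);CO=np.array([.5975,-.0103,0]);CR=Ro.from_euler('z',yaw).as_matrix()
def w2c(p): return (np.asarray(p)-CO)@CR
def c2w(p): return CR@np.asarray(p)+CO
def tilted(yawdeg,tilt=15):  # board frame: z up leaning back
    return Ro.from_euler('z',yawdeg,degrees=True).as_matrix()@Ro.from_euler('y',tilt,degrees=True).as_matrix()
def tool_for(B): # tool y = board x, tool z = -board z
    y=B[:,0];z=-B[:,2];return np.stack([np.cross(y,z),y,z],1)
def delta(p,R,p0=None,R0=None):
    s=readout.sense()
    p0=s['tool_pos'] if p0 is None else p0;R0=s['tool_rot'] if R0 is None else R0
    return (np.asarray(p)-p0).round(4),Ro.from_matrix(R@np.asarray(R0).T).as_rotvec().round(4)
E
python3 - <<'E'
from h import *
D=np.load('s0.npz');s,t=D['s'],D['t']
def col(W,im,lo,hi,reg,n):
    hsv=cv2.cvtColor(im,cv2.COLOR_BGR2HSV);m=cv2.inRange(hsv,lo,hi)>0
    r=np.zeros(m.shape,bool);u0,u1,v0,v1=reg;r[v0:v1,u0:u1]=1;m&=r
    vv,uu=np.nonzero(m);P=W[m];P=P[~np.isnan(P).any(1)]
    q=w2c(P);print(n,len(P),uu.mean(),vv.mean(),'w',np.median(P,0).round(4),'c',np.median(q,0).round(4),'cmin',q.min(0).round(3),'cmax',q.max(0).round(3))
col(s,D['si'],(22,130,120),(34,255,255),(262,290,200,225),'btn s')
col(t,D['ti'],(22,130,100),(34,255,255),(258,275,195,215),'btn t')
col(s,D['si'],(105,130,60),(125,255,255),(280,305,200,225),'lev s')
col(t,D['ti'],(105,130,60),(125,255,255),(275,300,195,212),'lev t')
# board top edge, via plane offset; points 0..14mm behind board front plane, high
n=np.array([-.9524,.1493,.2657]);c=np.array([.5031,.009,.1085])
for nm,W in(('s',s),('t',t)):
    d=(W-c)@n;h=np.array([.155,.988,0]);up=np.array([.262,-.041,.964])
    a=(W-c)@h;b=(W-c)@up
    m=(d<.003)&(d>-.012)&(b>.07)&(b<.095)&(abs(a)<.15)
    for lo in(.076,.08,.084,.088):
        k=m&(b>lo-.002)&(b<lo+.002);print(nm,lo,k.sum(),np.percentile(a[k],[1,99]).round(4) if k.any() else '')
    k=m&(b>.081);print(np.percentile(d[k],[2,50,98]).round(4),np.median(b[k]))
m=(abs(t[...,2]-.117)<.008)&(abs(t[...,1]+.326)<.09)&(abs(t[...,0]-.51)<.015);Q=t[m];print('rail slope',np.polyfit(Q[:,1],Q[:,0],1))
m=(t[...,2]>.03)&(t[...,2]<.045)&(abs(t[...,1]+.326)<.09)&(abs(t[...,0]-.434)<.012);Q=t[m];print('lip slope',np.polyfit(Q[:,1],Q[:,0],1))
m=(s[...,2]>.095)&(s[...,2]<.13)&(abs(s[...,1]+.326)<.13)&(abs(s[...,0]-.51)<.03);Q=s[m];print('rail s',Q.mean(0),np.percentile(Q[:,1],[1,99]))
m=(t[...,2]>.02)&(abs(t[...,1]+.326)<.13)&(abs(t[...,0]-.45)<.025);Q=t[m];print('stand y',np.percentile(Q[:,1],[1,99]))
m=(s[...,2]>.02)&(abs(s[...,1]+.326)<.13)&(abs(s[...,0]-.45)<.025);Q=s[m];print('stand y s',np.percentile(Q[:,1],[1,99]))
print('shaker',t[226,305],'spice',t[187,313])
B=tilted(-8.8);R=tool_for(B)
print(R.round(3)); print('rot',delta([0,0,0],R)[1]*180/np.pi)
E
```

```text
btn s 62 275.0967741935484 213.0483870967742 w [ 0.5838 -0.0463  0.1018] c [-0.0084 -0.0379  0.1018] cmin [-0.074 -0.077  0.09 ] cmax [ 0.008 -0.021  0.174]
btn t 42 268.07142857142856 204.8095238095238 w [ 0.5867 -0.0416  0.104 ] c [-0.0055 -0.0329  0.104 ] cmin [-0.015 -0.043  0.09 ] cmax [ 0.004 -0.023  0.112]
lev s 55 293.07272727272726 213.47272727272727 w [ 0.5863 -0.0965  0.1253] c [ 0.0025 -0.0869  0.1253] cmin [-0.004 -0.095  0.099] cmax [ 0.029 -0.06   0.135]
lev t 7 285.85714285714283 204.28571428571428 w [ 0.5861 -0.0929  0.1343] c [ 0.0013 -0.0834  0.1343] cmin [-0.001 -0.089  0.13 ] cmax [ 0.002 -0.078  0.136]
s 0.076 94 [-0.0802  0.1027]
s 0.08 80 [-0.0813  0.1012]
s 0.084 149 [-0.0813  0.106 ]
s 0.088 78 [-0.0792  0.098 ]
[-0.0099 -0.0019  0.0021] 0.08526334771328375
t 0.076 25 [-0.0679  0.1066]
t 0.08 35 [-0.0717  0.1052]
t 0.084 122 [-0.0724  0.1089]
t 0.088 173 [-0.0724  0.1096]
[-0.0108 -0.0039  0.0013] 0.08629664996195566
rail slope [0.00545793 0.51191748]
lip slope [0.00373778 0.43559441]
rail s [ 0.50604496 -0.33735343  0.11194511] [-0.427037   -0.23928793]
stand y [-0.42363027 -0.22898153]
stand y s [-0.43015495 -0.2357534 ]
shaker [ 0.52525917 -0.15335481  0.08727043] spice [ 0.64084722 -0.17620039  0.10772395]
[[ 0.153  0.955 -0.256]
 [ 0.988 -0.148  0.04 ]
 [ 0.    -0.259 -0.966]]
rot [ -8.85792751  13.65358426 -83.06742114]
```

Emit:
{"api": "carry_out", "payload": {
  "motion": [
    [[0, 0.0286, -0.0366, 0.016, -0.011, 0.017, -0.1036], [0, 0.0286, -0.0366, 0.016, -0.011, 0.017, -0.1036], [0, 0.0286, -0.0366, 0.016, -0.011, 0.017, -0.1036], [0, 0.0286, -0.0366, 0.016, -0.011, 0.017, -0.1036], [0, 0.0286, -0.0366, 0.016, -0.011, 0.017, -0.1036], [0, 0.0286, -0.0366, 0.016, -0.011, 0.017, -0.1036], [0, 0.0286, -0.0366, 0.016, -0.011, 0.017, -0.1036], [0, 0.0286, -0.0366, 0, -0.011, 0.017, -0.1036], [0, 0.0286, -0.0366, 0, -0.011, 0.017, -0.1036], [0, 0.0286, -0.0366, 0, -0.011, 0.017, -0.1036], [0, 0.0286, -0.0366, 0, -0.011, 0.017, -0.1036], [0, 0.0286, -0.0366, 0, -0.011, 0.017, -0.1036], [0, 0.0286, -0.0366, 0, -0.011, 0.017, -0.1036], [0, 0.0286, -0.0366, 0, -0.011, 0.017, -0.1036], [0.3, 0, 0, 0, 0, 0, 0], [0.3, 0, 0, 0, 0, 0, 0]]
  ]
}}

```text
clock: 2.1
tool_pos: [0.5447, 0.0187, 0.3597]
tool_rot: [[0.153, 0.955, -0.254], [0.988, -0.148, 0.04], [0.001, -0.258, -0.966]]
contact_force: [-0.4, -0.1, 0.3]
grip_width: 0.7
```

Run:
```python
from h import *
s=readout.sense();print(s['clock'],s['tool_pos'],s['qpos'],s['grip_width'])
B=tilted(-8.8);R=tool_for(B);print(delta([.5437,.0177,.2273],R))
d=grab('wrist');print(d['camera_matrix'],d['T'].round(4));cv2.imwrite('pics/w1.png',d['pixels']);np.savez('w1.npz',**d)
```

```text
2.1 [0.54469501 0.01874095 0.35970443] [-22.12577717  29.64488536  36.70268466  60.52535233 -17.15299691
 109.65386073   0.57202792] 0.7002444540017624
(array([-0.001 , -0.001 , -0.1324]), array([-0.0006,  0.0014,  0.    ]))
[[297.31863964   0.         256.32613375]
 [  0.         297.31863964 194.68794196]
 [  0.           0.           1.        ]] [[ 0.9548 -0.0719 -0.2883  0.5874]
 [-0.1473 -0.9573 -0.249   0.0866]
 [-0.2581  0.2802 -0.9246  0.4806]
 [ 0.      0.      0.      1.    ]]
```

View pics/w1.png

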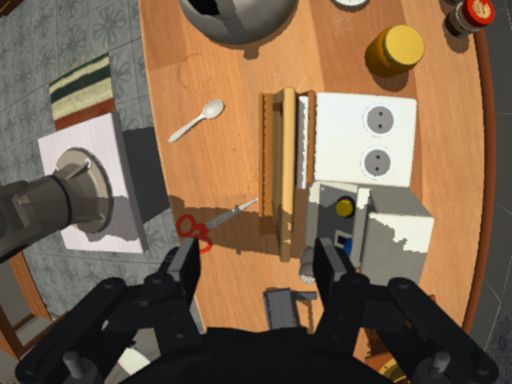

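The wrist view shows the board's top edge at column ~288, rows 88–258. The button is at (345,208), the lever at (348,243) and both small boards are behind the big one.

```bash
cat >> h.py <<'E'
def wcloud(d):
    K=d['camera_matrix'];z=d['z_map'];v,u=np.mgrid[:z.shape[0],:z.shape[1]]
    x=(u-K[0,2])/K[0,0];y=(v-K[1,2])/K[1,1];th=np.hypot(x,y)+1e-9;k=np.tan(np.minimum(th,1.45))/th
    p=np.stack([x*k*z,y*k*z,z],-1);w=p@d['T'][:3,:3].T+d['T'][:3,3];w[z==0]=np.nan;return w
E
python3 - <<'E'
from h import *
d=dict(np.load('w1.npz'));W=wcloud(d);im=d['pixels']
m=(abs(W[...,2]-.192)<.012);m[:, :275]=0;m[:,302:]=0;m[262:]=0
Q=W[m];q=w2c(Q);print('top edge',len(Q),Q[:,2].mean(),cv2.minAreaRect((Q[:,:2]*1000).astype(np.float32)),np.percentile(q,[2,50,98],axis=0).round(4))
hsv=cv2.cvtColor(im,cv2.COLOR_BGR2HSV)
for n,lo,hi,r in(('btn',(20,130,100),(34,255,255),(330,360,195,222)),('lev',(105,130,60),(125,255,255),(335,360,230,260))):
    m=cv2.inRange(hsv,lo,hi)>0;k=np.zeros_like(m);k[r[2]:r[3],r[0]:r[1]]=1;m&=k
    P=W[m];print(n,m.sum(),np.median(P,0).round(4),np.median(w2c(P),0).round(4),w2c(P).min(0).round(3),w2c(P).max(0).round(3))
m=abs(W[...,2]-.205)<.006;m[:,:355]=0;m[:180]=0;m[285:]=0;m[:,435:]=0;Q=W[m];print('roof',cv2.minAreaRect((Q[:,:2]*1000).astype(np.float32)),Q[:,2].mean())
E
```

```text
top edge 2139 0.1895367991398632 ((530.729248046875, 21.065887451171875), (187.9459991455078, 14.317296981811523), 81.3866958618164) [[-0.0773 -0.0678  0.1828]
 [-0.0698  0.0306  0.19  ]
 [-0.064   0.111   0.1919]]
btn 187 [ 0.5867 -0.041   0.1041] [-0.0062 -0.032   0.1041] [-0.015 -0.043  0.097] [ 0.004 -0.023  0.109]
lev 93 [nan nan nan] [nan nan nan] [nan nan nan] [nan nan nan]
roof ((639.3616333007812, -58.975730895996094), (81.02755737304688, 70.45520782470703), 80.8250732421875) 0.20438946896458582
```

Emit:
{"api": "carry_out", "payload": {
  "motion": [
    [[0.3, -0.001, 0.0003, -0.0442, 0, 0, 0], [0.3, -0.001, 0.0003, -0.0442, 0, 0, 0], [0.3, -0.001, 0.0003, -0.0442, 0, 0, 0], [0.3, -0.0038, 0.0006, -0.0145, 0, 0, 0], [0.3, -0.0038, 0.0006, -0.0145, 0, 0, 0], [0.3, -0.0038, 0.0006, -0.0145, 0, 0, 0], [0.3, -0.0038, 0.0006, -0.0145, 0, 0, 0], [0.3, 0, 0, 0, 0, 0, 0], [0.3, 0, 0, 0, 0, 0, 0]]
  ],
  "grip_force": 50
}}

```text
clock: 3.28
tool_pos: [0.5271, 0.0214, 0.1701]
tool_rot: [[0.154, 0.955, -0.252], [0.988, -0.148, 0.04], [0.0, -0.255, -0.967]]
contact_force: [-0.9, -0.4, 0.5]
grip_width: 0.703
```

Emit:
{"api": "carry_out", "payload": {
  "motion": [
    [[1, 0, 0, 0, 0, 0, 0], [1, 0, 0, 0, 0, 0, 0], [1, 0, 0, 0, 0, 0, 0], [1, 0, 0, 0, 0, 0, 0], [1, 0, 0, 0, 0, 0, 0], [1, 0, 0, 0, 0, 0, 0]]
  ]
}}

```text
clock: 4.03
tool_pos: [0.5269, 0.0216, 0.17]
tool_rot: [[0.154, 0.955, -0.252], [0.988, -0.148, 0.04], [0.0, -0.256, -0.967]]
contact_force: [0.4, 0.6, 2.9]
grip_width: 0.135
```

Emit:
{"api": "carry_out", "payload": {
  "motion": [
    [[1, -0.0014, 0.0002, 0.0004, 0, 0, 0], [1, -0.0014, 0.0002, 0.0004, 0, 0, 0], [1, 0, 0, 0, 0, 0, 0], [1, 0.001, -0.0001, 0.0059, 0, 0, 0], [1, 0.001, -0.0001, 0.0059, 0, 0, 0], [1, 0.001, -0.0001, 0.0059, 0, 0, 0], [1, 0.001, -0.0001, 0.0059, 0, 0, 0], [1, -0.002, 0.0004, 0.0059, 0, 0, 0], [1, -0.004, 0.0006, 0.0059, 0, 0, 0], [1, -0.008, 0.0012, 0.004, 0, 0, 0], [1, -0.01, 0.0016, 0.004, 0, 0, 0], [1, -0.01, 0.0016, 0.004, 0, 0, 0]]
  ]
}}

```text
clock: 5.52
tool_pos: [0.4928, 0.0272, 0.2182]
tool_rot: [[0.153, 0.955, -0.254], [0.988, -0.148, 0.04], [0.0, -0.257, -0.966]]
contact_force: [-1.0, 1.3, -1.8]
grip_width: 0.133
```

Run:
```python
from h import *
a=grab('scene');b=grab('top')
np.savez('s1.npz',s=cloud(a),t=cloud(b))
cv2.imwrite('pics/s1.png',np.hstack([cv2.resize(a['pixels'][120:330,180:380],(400,420)),cv2.resize(b['pixels'][140:270,195:325],(400,420))]))
print(readout.sense()['qpos'])
```

```text
[-28.24934989  25.5885972   36.24431804  86.46649185 -15.29298099
  87.87720785   1.01566915]
```

View pics/s1.png

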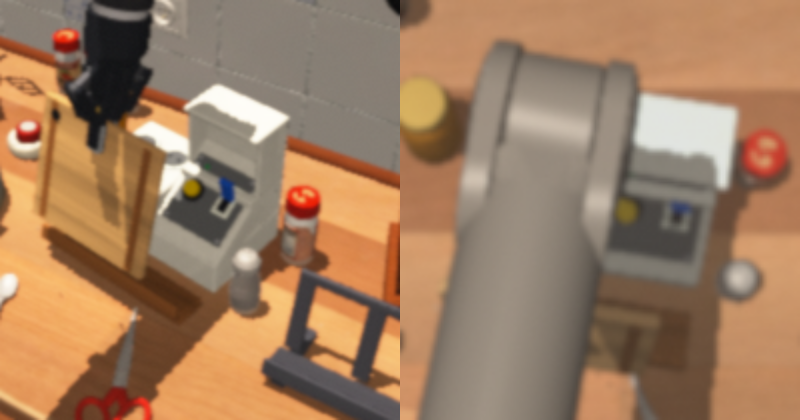

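The board is held clear of the floor, and the small boards are still standing behind it. Before the transfer I'll check the grinder's height.

Run:
```python
from h import *
t=np.load('s0.npz')['t'];Q=t[130:200,335:440].reshape(-1,3);Q=Q[(Q[:,2]>.03)&(Q[:,2]<.5)&(Q[:,0]<.8)]
print(Q.min(0),Q.max(0),np.percentile(Q,[2,98],axis=0)); k=Q[Q[:,2]>.12];print(k.min(0),k.max(0))
```

```text
[ 0.62162131 -0.47786086  0.03069451] [ 0.7992028  -0.26755089  0.24345828] [[ 0.63368364 -0.46147661  0.04340144]
 [ 0.78575176 -0.28017797  0.23701154]]
[ 0.62688379 -0.47786086  0.12000608] [ 0.79479011 -0.2687242   0.24345828]
```

Emit:
{"api": "carry_out", "payload": {
  "motion": [
    [[1, -0.002, 0, 0.033, 0, 0, 0], [1, 0, 0, 0.033, 0, 0, 0], [1, 0, 0, 0.033, 0, 0, 0], [1, 0, 0, 0.033, 0, 0, 0]]
  ]
}}

```text
clock: 6.12
tool_pos: [0.4918, 0.027, 0.3509]
tool_rot: [[0.153, 0.955, -0.253], [0.988, -0.148, 0.04], [0.0, -0.256, -0.967]]
contact_force: [0.6, -0.4, -3.2]
grip_width: 0.132
```

Emit:
{"api": "carry_out", "payload": {
  "motion": [
    [[1, 0.0044, -0.0444, 0, 0, 0, 0.0192], [1, 0.0044, -0.0444, 0, 0, 0, 0.0192], [1, 0.0044, -0.0444, 0, 0, 0, 0.0192], [1, 0.0044, -0.0444, 0, 0, 0, 0.0192], [1, 0.0044, -0.0444, 0, 0, 0, 0.0192], [1, 0.0044, -0.0444, 0, 0, 0, 0.0192], [1, 0.0044, -0.0444, 0, 0, 0, 0.0192], [1, 0.0044, -0.0444, 0, 0, 0, 0.0192], [1, 0, 0, -0.0424, 0, 0, 0], [1, 0, 0, -0.0424, 0, 0, 0], [1, 0, 0, -0.0424, 0, 0, 0], [1, 0, 0, 0, 0, 0, 0], [1, 0, 0, 0, 0, 0, 0]]
  ]
}}

```text
clock: 7.75
tool_pos: [0.5277, -0.3286, 0.2244]
tool_rot: [[0.0, 0.967, -0.255], [1.0, -0.0, -0.001], [-0.001, -0.255, -0.967]]
contact_force: [0.8, -0.1, -3.0]
grip_width: 0.131
```

Run:
```python
from h import *
a=grab('scene');b=grab('top');w=grab('wrist')
s,t,ww=cloud(a),cloud(b),wcloud(w);np.savez('s2.npz',s=s,t=t,w=ww)
cv2.imwrite('pics/s2.png',np.hstack([cv2.resize(a['pixels'][180:360,270:450],(400,400)),cv2.resize(w['pixels'],(533,400))[:, :400]]))
st=readout.sense();print(st['tool_pos'],st['qpos'])
R=tilted(0);p=st['tool_pos']
print('rot err',delta(p,tool_for(tilted(0)))[1])
for n,W in(('s',s),('t',t),('w',ww)):
    q=(W-p)@R   # board axes rel TCP
    m=(abs(q[...,0])<.012)&(abs(q[...,1])<.12)&(q[...,2]<.04)&(q[...,2]>-.16);Q=q[m]
    e=lambda m2:np.percentile(Q[m2][:,1],[.5,99.5]).round(4) if m2.sum()>20 else None
    print(n,m.sum(),'x',np.percentile(Q[:,0],[5,50,95]).round(4),'z',np.percentile(Q[:,2],[.5,99.5]).round(4),'y low',e(Q[:,2]<-.1),'y mid',e(abs(Q[:,2]+.05)<.03))
```

```text
[ 0.52775467 -0.32914686  0.22519155] [  7.30858611  40.63723708  38.23630805  63.17741652 -14.24643698
  94.45524294  40.85802215]
rot err [0.0023 0.0061 0.0005]
s 6397 x [-0.0075 -0.0049 -0.002 ] z [-0.1523  0.0213] y low [-0.0984  0.09  ] y mid [-0.0967  0.0906]
t 379 x [-0.0051 -0.0038  0.0054] z [-0.15    0.0237] y low [0.0579 0.0971] y mid [0.0582 0.0973]
w 10825 x [-0.0087 -0.0003  0.0082] z [-0.01    0.0392] y low None y mid None
```

View pics/s2.png

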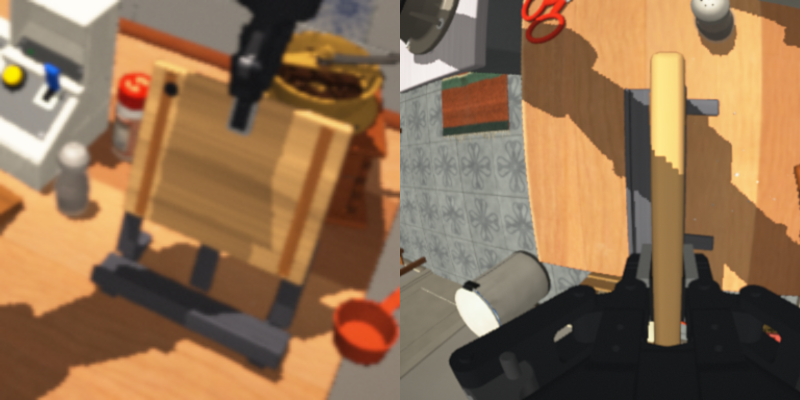

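The scene crop shows the board above the stand, square with it. The wrist crop shows the board's edge at column 668 behind the stand's lip. The board-to-stand centre offset is about 0.6 mm in the scene camera.

Emit:
{"api": "carry_out", "payload": {
  "motion": [
    [[1, -0.0021, 0, -0.0073, 0, 0, 0], [1, -0.0021, 0, -0.0073, 0, 0, 0], [1, -0.0021, 0, -0.0073, 0, 0, 0], [1, -0.0021, 0, -0.0073, 0, 0, 0], [1, -0.0021, 0, -0.0073, 0, 0, 0], [1, -0.0021, 0, -0.0073, 0, 0, 0], [1, -0.0021, 0, -0.0073, 0, 0, 0], [1, -0.002, 0, -0.0073, 0, 0, 0], [1, 0, 0, 0, 0, 0, 0]]
  ]
}}

```text
clock: 9.02
tool_pos: [0.5104, -0.3288, 0.1647]
tool_rot: [[0.001, 0.967, -0.255], [1.0, -0.001, -0.001], [-0.001, -0.255, -0.967]]
contact_force: [0.6, -1.8, -3.0]
grip_width: 0.135
```

Emit:
{"api": "carry_out", "payload": {
  "motion": [
    [[1, -0.0003, 0, -0.001, 0, 0, 0], [1, -0.0003, 0, -0.001, 0, 0, 0], [1, -0.0003, 0, -0.001, 0, 0, 0], [1, 0, 0, 0, 0, 0, 0]]
  ]
}}

```text
clock: 9.52
tool_pos: [0.5104, -0.3294, 0.1643]
tool_rot: [[0.0, 0.968, -0.253], [1.0, -0.001, -0.002], [-0.003, -0.253, -0.968]]
contact_force: [1.7, -0.9, 8.8]
grip_width: 0.136
```

Emit:
{"api": "carry_out", "payload": {
  "motion": [
    [[1, 0.001, 0, 0.0007, 0, 0, 0], [1, 0.0014, 0, 0, 0, 0, 0], [1, 0.0014, 0, -0.0003, 0, 0, 0], [1, 0, 0, 0, 0, 0, 0]]
  ]
}}

```text
clock: 10.02
tool_pos: [0.5119, -0.3294, 0.164]
tool_rot: [[0.001, 0.966, -0.258], [1.0, -0.002, -0.001], [-0.001, -0.258, -0.966]]
contact_force: [-1.7, -1.0, 7.2]
grip_width: 0.132
```

Emit:
{"api": "carry_out", "payload": {
  "motion": [
    [[1, 0.0012, 0, 0, 0, 0, 0], [1, 0.0012, 0, 0, 0, 0, 0], [1, 0, 0, 0, 0, 0, 0], [0.85, 0, 0, 0, 0, 0, 0], [0.8, 0, 0, 0, 0, 0, 0], [0.6, 0, 0, 0, 0, 0, 0], [0.5, 0, 0, 0, 0, 0, 0], [0.4, 0, 0, 0, 0, 0, 0], [0.4, 0, 0, 0, 0, 0, 0]]
  ]
}}

```text
clock: 11.15
tool_pos: [0.5158, -0.328, 0.1616]
tool_rot: [[0.0, 0.967, -0.256], [1.0, -0.0, 0.001], [0.0, -0.256, -0.967]]
contact_force: [0.4, -0.8, -1.1]
grip_width: 0.598
```

Emit:
{"api": "carry_out", "payload": {
  "motion": [
    [[0.4, 0.0041, 0, 0.0155, 0, 0, 0], [0.4, 0.0041, 0, 0.0155, 0, 0, 0], [0.4, 0.0041, 0, 0.0155, 0, 0, 0], [0.4, 0.0041, 0, 0.0155, 0, 0, 0], [0.4, 0, 0, 0.03, 0, 0, 0], [0.4, -0.01, 0.01, 0.04, 0, 0, 0], [0.4, -0.01, 0.01, 0.04, 0, 0, 0]]
  ]
}}

```text
clock: 12.02
tool_pos: [0.512, -0.3082, 0.3363]
tool_rot: [[0.001, 0.967, -0.255], [1.0, -0.001, -0.001], [-0.001, -0.255, -0.967]]
contact_force: [0.5, 0.1, -0.2]
grip_width: 0.601
```

Run:
```python
from h import *
a=grab('scene');b=grab('top');s,t=cloud(a),cloud(b);np.savez('s3.npz',s=s,t=t,si=a['pixels'],ti=b['pixels'])
cv2.imwrite('pics/s3.png',np.hstack([cv2.resize(a['pixels'][130:360,190:450],(452,400)),cv2.resize(b['pixels'][140:280,200:400],(348,244)).repeat(1,0) if 0 else cv2.resize(b['pixels'][140:280,240:360],(343,400))]))
m=np.zeros(s.shape[:2],bool);m[200:310,325:410]=1;m&=s[...,2]>.06
P=s[m];P=P[(P[:,0]<.55)]
for _ in range(5):
    c=P.mean(0);n=np.linalg.svd(P-c)[2][2];r=(P-c)@n;P=P[abs(r)<max(.003,2*r.std())]
n*=np.sign(n[2]);print('board',len(P),c.round(4),'n',n.round(4),np.degrees(np.arcsin(n[2])),'az',np.degrees(np.arctan2(n[1],n[0])))
W=s;d=(W-c)@n;m=(abs(d)<.004)&(W[...,2]>.06)&(abs(W[...,1]+.33)<.14);print('y',np.percentile(W[m][:,1],[.5,99.5]),'zmax',np.percentile(W[m][:,2],99.5))
st=readout.sense();print(st['tool_pos'],st['qpos'])
```

```text
board 4154 [ 0.4962 -0.3317  0.1243] n [-0.9649  0.0049  0.2626] 15.224636551153429 az 179.7111240673945
y [-0.42599872 -0.23841011] zmax 0.18585848407216282
[ 0.51271828 -0.30915844  0.34094703] [  6.93070598  35.84520026  39.51409763  54.32807119 -12.52713477
 106.94621491  40.1223249 ]
```

View pics/s3.png

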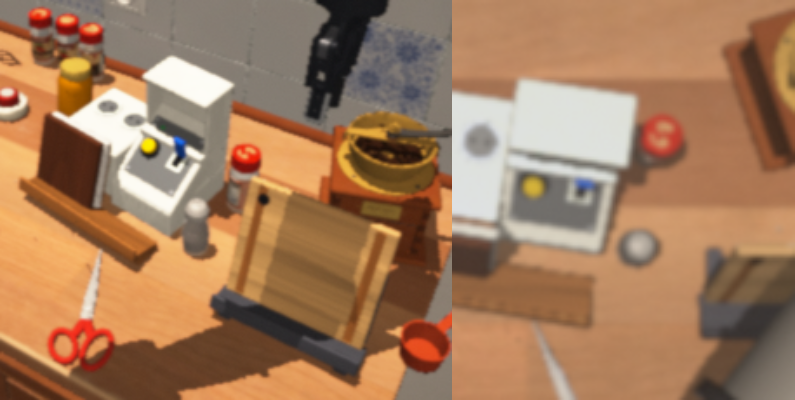

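The board stands in the stand with a 15.2° lean, centred to about 1 mm. The small boards stand undisturbed at (75,160), and the lever is still up.

Run:
```python
from h import *
D=np.load('s3.npz');s,t=D['s'],D['t']
for n,W,im,r in(('s',s,D['si'],(262,290,200,225)),('t',t,D['ti'],(258,275,195,215))):
    m=cv2.inRange(cv2.cvtColor(im,cv2.COLOR_BGR2HSV),(22,130,100),(34,255,255))>0;k=np.zeros_like(m);k[r[2]:r[3],r[0]:r[1]]=1;P=W[m&k];print(n,len(P),np.median(P,0).round(4),w2c(np.median(P,0)).round(4))
q=w2c(t);m=(q[...,2]>.105)&(q[...,2]<.15)&(q[...,0]>-.1)&(q[...,0]<-.03)&(q[...,1]>-.03)&(q[...,1]<.13);print('small tops',np.percentile(q[m],[1,50,99],axis=0).round(4))
q=w2c(s);m=(q[...,2]>.105)&(q[...,2]<.15)&(q[...,0]>-.1)&(q[...,0]<-.03)&(q[...,1]>-.03)&(q[...,1]<.13);print('small tops s',np.percentile(q[m],[1,50,99],axis=0).round(4))
p=c2w([-.064,-.034,.217]);print(p,delta(p,tool_for(tilted(-8.8,-27))))
```

```text
s 63 [ 0.5851 -0.0448  0.1018] [-0.007  -0.036   0.1018]
t 42 [ 0.5868 -0.0417  0.1037] [-0.0058 -0.0327  0.1037]
small tops [[-0.0846 -0.0008  0.106 ]
 [-0.0677  0.0572  0.1264]
 [-0.0488  0.1147  0.1333]]
small tops s [[-0.0858 -0.0079  0.1057]
 [-0.0784  0.0442  0.1234]
 [-0.0556  0.1083  0.1314]]
[ 0.52905187 -0.03410867  0.217     ] (array([ 0.0163,  0.275 , -0.1239]), array([-0.0494, -0.7196, -0.1449]))
```

Emit:
{"api": "carry_out", "payload": {
  "motion": [
    [[1, 0.002, 0.0344, 0, -0.0062, -0.09, -0.0181], [1, 0.002, 0.0344, 0, -0.0062, -0.09, -0.0181], [1, 0.002, 0.0344, 0, -0.0062, -0.09, -0.0181], [1, 0.002, 0.0344, 0, -0.0062, -0.09, -0.0181], [1, 0.002, 0.0344, 0, -0.0062, -0.09, -0.0181], [1, 0.002, 0.0344, 0, -0.0062, -0.09, -0.0181], [1, 0.002, 0.0344, 0, -0.0062, -0.09, -0.0181], [1, 0.002, 0.0344, 0, -0.0062, -0.09, -0.0181], [1, 0, 0, -0.041, 0, 0, 0], [1, 0, 0, -0.041, 0, 0, 0], [1, 0, 0, -0.041, 0, 0, 0], [1, 0, 0, 0, 0, 0, 0]]
  ]
}}

```text
clock: 13.62
tool_pos: [0.5253, -0.0336, 0.2076]
tool_rot: [[0.151, 0.888, 0.434], [0.989, -0.137, -0.064], [0.003, 0.439, -0.898]]
contact_force: [0.6, -0.2, 0.8]
grip_width: -0.0
```

Run:
```python
from h import *
w=grab('wrist','w4.png');W=wcloud(w);im=w['pixels'];np.savez('w4.npz',W=W,im=im)
hsv=cv2.cvtColor(im,cv2.COLOR_BGR2HSV);q=w2c(W)
reg=(abs(q[...,0])<.05)&(q[...,1]>-.12)&(q[...,1]<0)&(q[...,2]>.05)&(q[...,2]<.16)
for n,lo,hi in(('btn',(22,120,80),(35,255,255)),('lev',(105,120,40),(125,255,255))):
    m=(cv2.inRange(hsv,lo,hi)>0)&reg;v,u=np.nonzero(m);print(n,m.sum(),u.mean(),v.mean(),np.median(W[m],0).round(4),np.percentile(q[m],[2,50,98],axis=0).round(4))
st=readout.sense();print(st['tool_pos'],st['qpos'],delta(c2w([-.041,-.034,.173]),tool_for(tilted(-8.8,-27))),st['grip_width'])
```

```text
btn 550 266.21454545454543 192.97454545454545 [ 0.5846 -0.0417  0.1026] [[-0.0161 -0.0466  0.0899]
 [-0.0078 -0.033   0.1026]
 [ 0.0034 -0.0233  0.1083]]
lev 313 286.7667731629393 249.6038338658147 [ 0.5869 -0.0873  0.1307] [[-0.0032 -0.0909  0.1007]
 [ 0.0015 -0.0778  0.1307]
 [ 0.0067 -0.0744  0.1341]]
[ 0.52769963 -0.03349171  0.21055135] [-3.17679174e+01  3.37805529e-02  3.12824671e+01  1.18683376e+02
  6.58687458e+00  3.53394547e+01 -1.36936364e+01] (array([ 0.0241, -0.0041, -0.0376]), array([-0.006 , -0.0099, -0.0027])) 0.002946851644340802
```

View pics/w4.png

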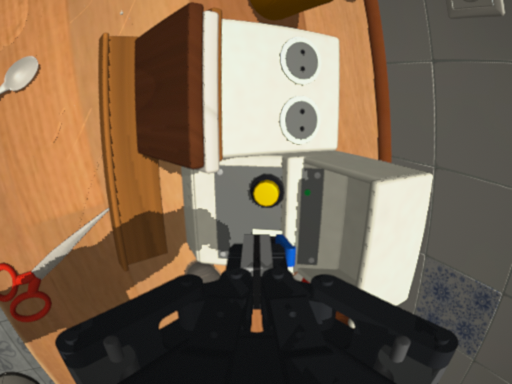

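The wrist view shows the button at (266,193), with the closed fingers before it and the small boards at (190,100) still standing.

Emit:
{"api": "carry_out", "payload": {
  "motion": [
    [[1, 0.0083, -0.0018, -0.0147, -0.006, -0.01, -0.003], [1, 0.0083, -0.0018, -0.0147, 0, 0, 0], [1, 0.0083, -0.0018, -0.0147, 0, 0, 0], [1, 0.0083, -0.0018, -0.0147, 0, 0, 0], [1, 0.0083, -0.0018, -0.0147, 0, 0, 0], [1, 0.0043, -0.0007, -0.0061, 0, 0, 0], [1, 0.0043, -0.0007, -0.0061, 0, 0, 0], [1, 0, 0, 0, 0, 0, 0], [1, 0, 0, 0, 0, 0, 0]]
  ]
}}

```text
clock: 14.8
tool_pos: [0.5784, -0.0434, 0.1256]
tool_rot: [[0.152, 0.879, 0.451], [0.988, -0.136, -0.068], [0.001, 0.456, -0.89]]
contact_force: [0.3, -0.4, -0.2]
grip_width: 0.002
```

Run:
```python
from h import *
st=readout.sense();tip=st['tool_pos']+.017*st['tool_rot'][:,2];print(st['tool_pos'],w2c(tip).round(4),st['contact_force'])
n=np.array([-.5736,0,.8192]);print('height above panel',((w2c(tip)-[0,-.057,.092])@n).round(4),'slope rel',((w2c(tip)-[0,-.057,.092])@[.8192,0,.5736]).round(4))
for b in([-.0078,-.033,.1026],[-.0058,-.0327,.1037],[-.007,-.036,.1018]): r=np.array(b)-[0,-.057,.092];print(r@n,r@[.8192,0,.5736])
```

```text
[ 0.57838798 -0.04336897  0.12560443] [-0.0061 -0.0356  0.1105] [ 0.28586664 -0.44211708 -0.17949356]
height above panel 0.0186 slope rel 0.0056
0.013157599999999998 -0.0003096000000000014
0.012911520000000003 0.0019597600000000014
0.012043360000000003 -0.00011311999999999881
```

Emit:
{"api": "carry_out", "payload": {
  "motion": [
    [[1, -0.004, 0.001, -0.0029, 0, 0, 0], [1, 0.0011, -0.0002, -0.0016, 0, 0, 0], [1, 0.0011, -0.0002, -0.0016, 0, 0, 0], [1, 0.0011, -0.0002, -0.0016, 0, 0, 0], [1, 0.0011, -0.0002, -0.0016, 0, 0, 0], [1, 0, 0, 0, 0, 0, 0]]
  ]
}}

```text
clock: 15.55
tool_pos: [0.5785, -0.043, 0.1155]
tool_rot: [[0.152, 0.88, 0.45], [0.988, -0.136, -0.069], [0.001, 0.455, -0.89]]
contact_force: [-0.8, 0.9, 2.6]
grip_width: 0.001
```

Emit:
{"api": "carry_out", "payload": {
  "motion": [
    [[1, 0.0011, -0.0002, -0.0016, 0, 0, 0], [1, 0.0011, -0.0002, -0.0016, 0, 0, 0], [1, 0, 0, 0, 0, 0, 0]]
  ]
}}

```text
clock: 15.92
tool_pos: [0.5803, -0.0433, 0.1131]
tool_rot: [[0.152, 0.88, 0.45], [0.988, -0.136, -0.068], [0.002, 0.455, -0.891]]
contact_force: [-8.6, 2.7, 11.7]
grip_width: -0.003
```

```bash
cat > lev.py <<'E'
from h import *
def lev():
    for n in('scene','wrist'):
        d=grab(n);W=(wcloud if n=='wrist' else cloud)(d);q=w2c(W)
        m=(cv2.inRange(cv2.cvtColor(d['pixels'],cv2.COLOR_BGR2HSV),(105,120,40),(125,255,255))>0)&(abs(q[...,0])<.06)&(q[...,1]>-.12)&(q[...,1]<-.05)&(q[...,2]>.06)&(q[...,2]<.17)
        if m.sum()<5: print(n,'few',m.sum());continue
        r=q[m]-[0,-.057,.092];sl=r@[.8192,0,.5736];h=r@[-.5736,0,.8192];k=h>np.percentile(h,70)
        print(n,m.sum(),'tip slope',sl[k].mean().round(4),'h',h[k].mean().round(4),'y',np.percentile(q[m][:,1],[2,98]).round(4))
lev()
st=readout.sense();tip=w2c(st['tool_pos']+.017*st['tool_rot'][:,2])-[0,-.057,.092]
print(st['tool_pos'].round(4),'tip h',tip@[-.5736,0,.8192],'sl',tip@[.8192,0,.5736],'y',tip[1]-.057,st['contact_force'],st['clock'])
E
python3 lev.py
```

```text
scene 50 tip slope -0.0082 h 0.0332 y [-0.0958 -0.0608]
wrist 217 tip slope -0.0006 h 0.02 y [-0.0877 -0.0744]
[ 0.5803 -0.0433  0.1131] tip h 0.007299039398912219 sl -6.768302855624023e-05 y -0.035180934773898886 [-9.12407715  1.58975982 11.86813715] 16.025
```

The lever is down: its tip is at slope −8 mm at full button travel. Now I'll release the button and go below the lever.

Emit:
{"api": "carry_out", "payload": {
  "motion": [
    [[1, -0.0085, 0.0013, 0.0123, 0, 0, 0], [1, -0.0085, 0.0013, 0.0123, 0, 0, 0], [1, -0.0085, 0.0013, 0.0123, 0, 0, 0], [1, -0.0138, -0.0142, -0.008, 0, 0, 0], [1, -0.0138, -0.0142, -0.008, 0, 0, 0], [1, -0.0138, -0.0142, -0.008, 0, 0, 0], [1, 0, 0, 0, 0, 0, 0], [1, 0, 0, 0, 0, 0, 0]]
  ]
}}

```text
clock: 17.02
tool_pos: [0.515, -0.0821, 0.1261]
tool_rot: [[0.152, 0.879, 0.452], [0.988, -0.136, -0.069], [0.001, 0.457, -0.889]]
contact_force: [-0.3, -0.4, 0.6]
grip_width: 0.0
```

```bash
python3 lev.py
python3 - <<'E'
from h import *
a=grab('scene');b=grab('wrist')
cv2.imwrite('pics/s5.png',np.hstack([cv2.resize(a['pixels'][160:270,220:340],(430,400)),cv2.resize(b['pixels'][130:330,180:380],(370,370)).repeat(1,0) if 0 else cv2.resize(b['pixels'][130:330,180:365],(370,400))]))
E
```

```text
scene 47 tip slope -0.0071 h 0.0326 y [-0.0958 -0.0755]
wrist 848 tip slope -0.0087 h 0.0336 y [-0.0911 -0.0747]
[ 0.5151 -0.0817  0.1261] tip h 0.051544233390696026 sl -0.04048765821883887 y -0.0830916771617978 [-0.52373619 -0.70303765  0.12233671] 17.125
```

View pics/s5.png

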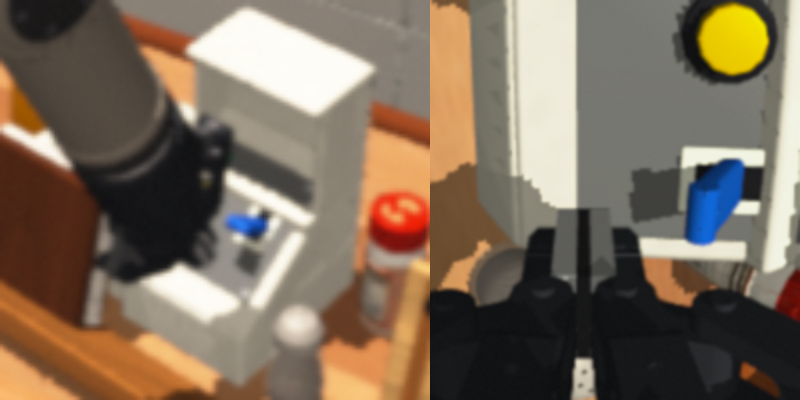

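The lever is down, blue tip at (705,225) in the wrist crop, and the fingers are in line with it.

Emit:
{"api": "carry_out", "payload": {
  "motion": [
    [[1, 0.006, -0.0009, -0.0087, 0, 0, 0], [1, 0.006, -0.0009, -0.0087, 0, 0, 0], [1, 0.006, -0.0009, -0.0087, 0, 0, 0], [1, 0, 0, 0, 0, 0, 0]]
  ]
}}

```text
clock: 17.73
tool_pos: [0.532, -0.0847, 0.0988]
tool_rot: [[0.152, 0.88, 0.449], [0.988, -0.135, -0.069], [0.0, 0.454, -0.891]]
contact_force: [-0.6, 0.2, 0.3]
grip_width: -0.002
```

Emit:
{"api": "carry_out", "payload": {
  "motion": [
    [[1, 0.0032, -0.0005, 0.0023, 0, 0, 0], [1, 0.0032, -0.0005, 0.0023, 0, 0, 0], [1, 0.0032, -0.0005, 0.0023, 0, 0, 0], [1, 0.0032, -0.0005, 0.0023, 0, 0, 0], [1, 0.0032, -0.0005, 0.0023, 0, 0, 0], [1, 0.0032, -0.0005, 0.0023, 0, 0, 0], [1, 0.0032, -0.0005, 0.0023, 0, 0, 0], [1, 0, 0, 0, 0, 0, 0]]
  ]
}}

```text
clock: 18.73
tool_pos: [0.5554, -0.0887, 0.1162]
tool_rot: [[0.152, 0.879, 0.452], [0.988, -0.136, -0.069], [0.001, 0.457, -0.889]]
contact_force: [-0.5, -0.0, 0.5]
grip_width: 0.001
```

```bash
python3 lev.py
```

```text
scene 26 tip slope 0.0047 h 0.0459 y [-0.0999 -0.0861]
wrist 925 tip slope 0.0074 h 0.0388 y [-0.0903 -0.0743]
[ 0.5546 -0.0886  0.1156] tip h 0.01997245940377437 sl -0.013677034843414622 y -0.08389751814059596 [ 0.17984456 -0.25217662  0.37413752] 18.825
```

Emit:
{"api": "carry_out", "payload": {
  "motion": [
    [[1, 0.0024, -0.0004, 0.0017, 0, 0, 0], [1, 0.0024, -0.0004, 0.0017, 0, 0, 0], [1, 0.0024, -0.0004, 0.0017, 0, 0, 0], [1, 0.0016, -0.0002, 0.0011, 0, 0, 0], [1, 0, 0, 0, 0, 0, 0]]
  ]
}}

```text
clock: 19.45
tool_pos: [0.5633, -0.0899, 0.1218]
tool_rot: [[0.152, 0.88, 0.45], [0.988, -0.136, -0.069], [0.001, 0.456, -0.89]]
contact_force: [-0.9, -0.1, -0.6]
grip_width: -0.002
```

```bash
python3 lev.py
```

```text
scene 54 tip slope 0.0169 h 0.0546 y [-0.0997 -0.0814]
wrist 1329 tip slope 0.0226 h 0.0337 y [-0.0912 -0.0745]
[ 0.5629 -0.0899  0.1215] tip h 0.019957386981161195 sl -0.003424585679467813 y -0.08392579688399288 [ 0.67033627 -0.24095233  0.07085711] 19.55
```

Emit:
{"api": "carry_out", "payload": {
  "motion": [
    [[1, -0.008, 0.0012, -0.005, 0, 0, 0], [1, -0.0113, 0.0017, 0.0164, 0, 0, 0], [1, -0.0113, 0.0017, 0.0164, 0, 0, 0], [1, -0.0113, 0.0017, 0.0164, 0, 0, 0], [1, -0.0113, 0.0017, 0.0164, 0, 0, 0], [1, -0.01, 0, 0.05, 0, 0, 0], [1, -0.01, 0, 0.05, 0, 0, 0], [1, 0, 0, 0.05, 0, 0, 0], [1, 0, 0, 0, 0, 0, 0]]
  ]
}}

```text
clock: 20.68
tool_pos: [0.4919, -0.082, 0.3372]
tool_rot: [[0.152, 0.875, 0.459], [0.988, -0.136, -0.067], [0.004, 0.464, -0.886]]
contact_force: [0.3, -0.2, -0.3]
grip_width: -0.0
```

```bash
python3 lev.py
python3 - <<'E'
from h import *
a=grab('scene');b=grab('wrist');t=grab('top');W=cloud(t);O=np.load('s0.npz')['t']
print('shaker',W[226,305],O[226,305],'spice',W[187,313],O[187,313],'honey',W[177,203],O[177,203])
cv2.imwrite('pics/s6.png',np.hstack([cv2.resize(a['pixels'][130:360,190:450],(452,400)),cv2.resize(b['pixels'],(533,400))[:, 150:498]]))
E
```

```text
scene 59 tip slope 0.0231 h 0.0325 y [-0.096  -0.0653]
wrist 160 tip slope 0.0229 h 0.0337 y [-0.0914 -0.0746]
[ 0.4892 -0.0818  0.3315] tip h 0.23453322484587144 sl 0.05629180761149058 y -0.08721604043792694 [-0.80303678  0.44544484 -0.85843322] 20.775
shaker [ 0.52513133 -0.15304084  0.08960476] [ 0.52525917 -0.15335481  0.08727043] spice [ 0.64133078 -0.17666891  0.1047649 ] [ 0.64084722 -0.17620039  0.10772395] honey [0.66823895 0.15296807 0.11920055] [0.66846109 0.15314224 0.11803726]
```

View pics/s6.png

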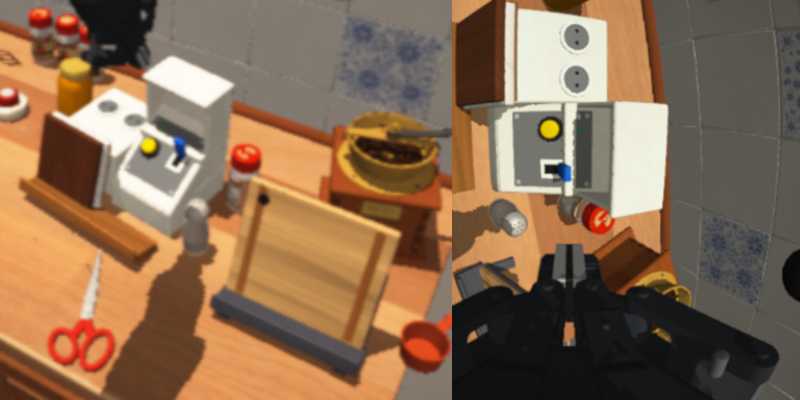

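Everything is in its place: the lever is up, the board is in the stand, and the small boards and jars have not moved. I'm handing in.

```bash
python3 -c "
from cell import ctrl;print(ctrl.job_done())"
```

```text
the job is handed in; nothing more can be done
None
```

The job is done and handed in at about 21 s of the 58 s allowed; the hand-in reports no verdict.

- **Board:** I drew the big board out without disturbing the two small boards and set it in the stand. It leans 15.2° on the back rest and is centred to about 1 mm.
- **Switch:** I pressed the button to full travel at about 15 N. The lever dropped, and I saw it stay down after I let the button go. I then pushed the lever back up. It stayed up after I backed away, with its tip about 23 mm upslope in both the scene and wrist cameras.
- **Other things:** The shaker, spice jar and honey jar measure the same as at the start, within camera noise. I did not re-measure the fixed kettle, but the arm never touched it. The robot ended clear of everything, with about zero contact force.

**Disagreement between checks:** The scene and top cameras differed by 3 to 7 mm sideways. I compared the board with the stand within the same camera, and found the button and lever mainly with the wrist and top cameras. No check failed.

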